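Centre a coaster on the banding wheel

TASK

Centre the round bisque coaster that lies off-centre on the banding wheel: nudge it sideways across the wheel head with the fingertips until it drops flat into the round recess in the middle; do not pick it up or push it off the wheel. Then turn the wheel about a quarter turn, either way, with a fingertip on the rim of the head, to check that the coaster runs true, and let the wheel come to rest by itself with the coaster still seated. Do not disturb the other things on the table.

Things in the scene. Friction and masses are not known exactly. Their poses are not given: they have to be found in the camera images.
- coaster_center (a point): Centre, half-way up, of the loose coaster, a plain flat off-white unglazed disc 100 mm in diameter and 9 mm thick, about 0.12 kg. On the head its centre is 4.5 mm above the head's top face; seated in the recess it is 1.5 mm below that face and the coaster's top stands 3 mm above it. z: the disc's axis.
- recess (a point): Centre of the recess in the wheel head, level with the head's flat top face, 85 mm above the table; z up. The recess is round, concentric with the head, dark-floored, 106 mm in diameter and 6 mm deep, with a 2 mm chamfer round its edge (110 mm across at the top face). The coaster drops in once it is within about 3 mm of centred.
- rim_point (a point): A point on the head's top face, 110 mm out from the axis, not marked, that turns with the head. A quarter turn takes it 156 mm from where it started, in a straight line.
- head (a joint): Turn of the wheel head about its vertical axis, rad, growing anticlockwise seen from above, no stops. Light drag: about 0.15 N at the rim starts it, and let go it coasts to rest within a second or two. A fingertip pressed lightly (5 to 10 N) on the flat of the head beside the recess and moved along a circle round the axis carries it round.
- glaze_jar: Bystander: small jar with a white lid, 51 mm wide, 50 mm tall, close beside the wheel; origin at the centre of its underside.
- egg_cup: Bystander: unglazed egg cup, 50 mm wide, 62 mm tall, close beside the wheel; origin at the centre of its underside.
- kiln_stilt: Bystander: three-armed clay kiln stilt, 58 mm across, 21 mm tall, close beside the wheel; origin under its centre.
- brush_cup: Bystander: ochre cup, 80 mm wide at its rim, 105 mm tall, with brushes standing in it up to about 220 mm; origin at the centre of its underside.
- bottle_tall: Bystander: paint bottle with a white cap, 56 mm wide, 165 mm tall; origin at the centre of its underside.
- bottle_short: Bystander: paint bottle with a white cap, 52 mm wide, 115 mm tall; origin at the centre of its underside.
- spare_coasters: Bystander: stack of three spare coasters on the table, 100 mm wide, 27 mm tall; origin at the centre of its underside.
- coaster: The same coaster; origin at the centre of its underside. It starts flat on the wheel head, 50 to 65 mm off-centre in any direction and partly over the recess. It slides with friction and must stay on the head.
- stand: The banding wheel (a potter's turntable): a heavy dark foot 168 mm wide that stays put, with a bare-metal round head on top, 250 mm in diameter and 17 mm thick at its edge, marked with fine concentric rings. Origin on the table, on the wheel's axis.
Not all that is in view belongs to the job. Of the things that look like the coaster, the largest one is meant.

How it is judged:
On the way, in this order (a step that is already met when the one before it is completed fails the run):
1. the coaster has dropped flat into the recess (z of coaster_center in the frame of recess below 0.0005 m and horizontal distance between coaster_center and recess below 0.005 m and angle between coaster_center's own z axis and vertical below 0.03 rad), for 0.2 s.
2. the coaster still seated, the wheel has been turned 60 degrees or more (all of step 1 and distance of rim_point from where it was at the start of the episode above 0.11 m), for 0.1 s.
At the end, for the whole second after the job is handed in: The coaster lies flat in the recess (centre below the level of the head's top face and within 5 mm of the recess's centre, tilted under 0.03 rad), coaster and wheel at rest, after the wheel was turned 60 degrees or more with the coaster seated (all of step 1 and linear speed of coaster below 0.02 m/s and velocity of joint head between -0.1 and 0.1 rad/s); the robot touches nothing.
It fails at once if the coaster is lifted off the wheel head (more than 6 mm), tipped up or pushed off the wheel (z of coaster_center in the frame of recess above 0.0105 m or z of coaster_center in the frame of recess below -0.02 m or angle between coaster_center's own z axis and vertical above 0.25 rad).
It fails at once if another thing on the table is moved more than 20 mm or tipped (distance of any of glaze_jar, egg_cup, kiln_stilt, brush_cup, bottle_tall, bottle_short, spare_coasters from where it was at the start of the episode above 0.02 m or angle between any of glaze_jar, egg_cup, kiln_stilt, brush_cup, bottle_tall, bottle_short, spare_coasters's own z axis and vertical above 0.3 rad).
It also fails if it takes over 51 s, if anything falls off the work surface, if the arm or the gripper's body presses on something with over 40 N, if the wrist force passes 120 N, or if a joint passes its speed limit or range.

ROBOT

A 6-joint arm with a two-finger parallel gripper is mounted at the origin on the work surface. World frame = base frame: x ahead of the robot, y to its left, z up, the work surface at z = 0. Lengths are in m, angles in rad, forces in N, time in s.
With the tool pointing down it reaches from about 0.4 to 0.825 m from the base axis. Payload 7 kg.
Tool frame: the origin (TCP) lies at the very end of the fingers, on their centre line; the grasp point (between the pads) lies 19 mm behind it; z points along the fingers, y is the line along which they close (so a half turn about z gives the same grasp; the last joint's range is limited). The gripper opens to 88 mm and grips with 3 to 60 N. Pads are 19 mm wide; open, the fingers measure 130 mm over their backs; the gripper's body (78 mm by 193 mm) begins 47 mm behind the grasp point.
Start: joints at [1.402, 0.359, 0.012, 0, -1.224, -0.288], TCP at [0.298, 0.606, 0.227] pointing down, gripper open.
Joint ranges: [-3.07, 3.07], [-1.43, 2.12], [-1.02, 1.25], [-3.03, 1.67], [-3.05, -0], [-3.03, 3.03]. Speed limits (rad/s): [2.39, 2.39, 3.01, 3.14, 3.14, 3.14].

INTERFACE

Orientations are given as [roll, pitch, yaw] about the fixed x, y, z axes, in that order (R = Rz(yaw) Ry(pitch) Rx(roll)).
In Python, from station import arm gives the robot as it stands.
- The arm moves only by the tool step_arm, never from a script. Its argument "rows" is a list of rows, each a list of 5 numbers: the shift along the world's x, y, z in m, then the turn about the world's z in rad, then the finger opening in m, from 0 to 0.0876. In form: [[x, y, z, spin, gripper], ...]. A call has 1 to 20 rows; each row is the pose to reach, as a shift and turn from the pose commanded when the call began; what a row does not reach only later rows make up. A row lasts 1/10 s, in which the tool goes at most 50 mm and 8.59 degrees, less where a joint would pass 70% of its speed; a pose out of reach is approached as far as the arm can. A call with a gripper value outside its range is refused whole. The fingers move at their own pace and stop on an object; "newtons" is the grip in N (left out, the last holds). Time passes only in rows, so rows that repeat a pose let the fingers close. It gives the time, the measured TCP pose, the force, the opening and the grip force at its end, in the units of the state.
- arm.get_state(): the state, without advancing time (a new reading comes with each control period).
- arm.grab_frame(name): name is "scene" or "top" or "wrist"; returns a dict with "color" (480x640x3 uint8, blue, green, red), "vfov" (degrees; the focal length in pixels is half the picture's height over the tangent of half this angle, whatever the lens; pixels are square), "cx", "cy" (the principal point, pixels), "rvec" (rotation vector, rad) and "tvec" (3), from world to camera coordinates, as OpenCV has them. Camera axes: x right, y down, z forward; pixel columns grow to the right and rows downward; lengths in m; the calibration is good to about 2 mm. The wrist camera is an equidistant fisheye: a pixel r from the principal point sees the ray r / f radians off the axis. A picture is of the moment at which its call begins. There is no depth.
- arm.job_done(): hands the job in; it is judged then, once.
The state is a dict: "t": time; "q": joint angles; "qd": joint speeds; "joint_efforts": joint torques, N m; "eef_pos": TCP position; "ee_rot": TCP orientation; "force": force on the tool from outside, world axes, zero at the start; "moment": the same for the moment, N m; "width": finger opening in m; "gripper_force": force on a finger pad.
Only numpy, scipy, OpenCV 4.12 (cv2) and the standard library are available. Lean on these libraries where they do the work, as an engineer would, in place of code of your own. Each camera call takes 0.05 s, during which the arm holds its last target. There are 200 camera calls.

## Working session

There is one attempt and no reset: what is moved stays moved. The work goes in short steps, Python scripts to look and compute and a tool call to move; the robot and the scene stay as the last step left them, time stands still between calls to the robot, and variables do not carry over. Pictures are saved under pics/ and viewed, at most 10 in all, crops included, and the job is handed in when it is done.

Besides the shell and the picture viewer there is one more tool, called after "Call:" as name(argument=value, ...) on one line, values as JSON. step_arm: Moves the arm, as the interface text tells. Its arguments: {"type":"object","properties":{"rows":{"type":"array"},"newtons":{"type":"number"}},"required":["rows"]}

```bash
mkdir -p pics; cat > h.py <<'E'
import cv2,numpy as np
from station import arm
def cast(F,uv,z,fish=False):
    f=240/np.tan(np.radians(F["vfov"])/2)
    d=(np.asarray(uv,float).reshape(-1,2)-[F["cx"],F["cy"]])/f
    if fish:
        r=np.linalg.norm(d,axis=1,keepdims=True)+1e-9; ray=np.hstack([d/r*np.sin(r),np.cos(r)])
    else: ray=np.hstack([d,np.ones((len(d),1))])
    R=cv2.Rodrigues(np.array(F["rvec"],float))[0]; c=-R.T@np.array(F["tvec"],float).ravel(); w=ray@R
    return c+w*((z-c[2])/w[:,2:3])
def proj(F,P):
    f=240/np.tan(np.radians(F["vfov"])/2)
    return cv2.projectPoints(np.asarray(P,float).reshape(-1,3),np.array(F["rvec"],float),np.array(F["tvec"],float),np.array([[f,0,F["cx"]],[0,f,F["cy"]],[0,0,1]]),None)[0].reshape(-1,2)
E
python3 - <<'E'
from h import *
for n in("top","scene"):
    F=arm.grab_frame(n); cv2.imwrite(f"pics/{n}0.png",F["color"]); np.save(f"pics/{n}0.npy",F,allow_pickle=True)
    print(n,F["vfov"],F["cx"],F["cy"],F["rvec"],F["tvec"])
s=arm.get_state();print(s["t"],s["eef_pos"],s["ee_rot"],s["force"],s["width"])
E
```

```text
top 46.97536529288805 312.9523610231208 243.98238504965406 [ 2.15755175 -2.12529313  0.14357567] [0.01180866 0.54295761 1.525657  ]
scene 51.565024647273084 315.6737420641535 239.40435488403975 [ 1.89186769  1.33494196 -0.63023362] [-0.19457764 -0.25038196  1.64562998]
0.1 [0.29754912 0.60541399 0.22572601] [ 3.14015677e+00 -7.78569631e-05 -4.56912358e-01] [-0.22068846 -0.96291763 -0.05786283] 0.0875172462359881
```

View pics/top0.png

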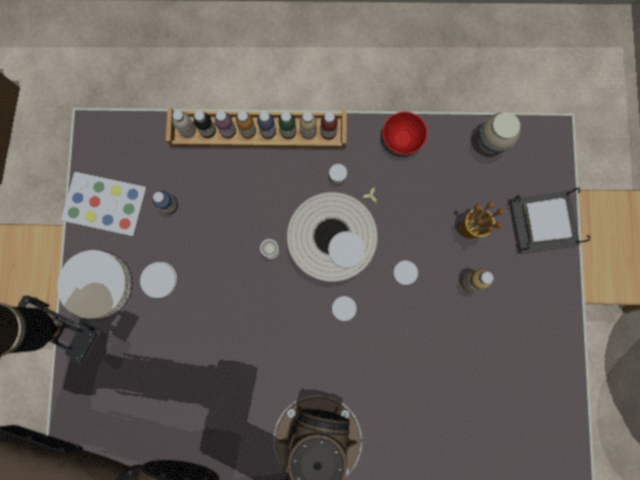

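View pics/scene0.png

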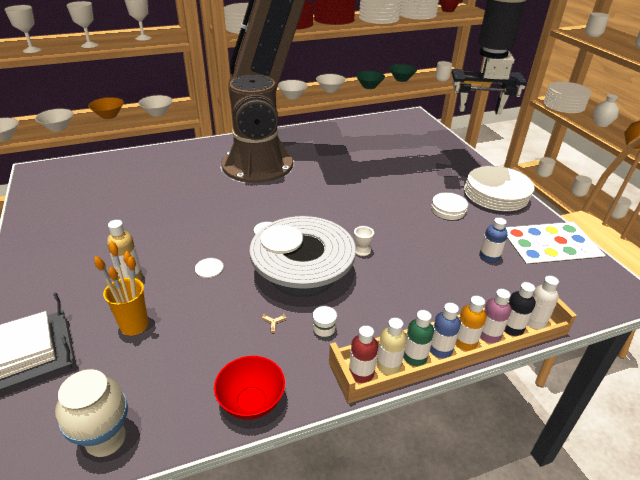

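```bash
python3 - <<'E'
from h import *
def fit(P):
    A=np.c_[2*P[:,:2],np.ones(len(P))]; s=np.linalg.lstsq(A,(P[:,:2]**2).sum(1),rcond=None)[0]
    return s[0],s[1],np.sqrt(s[2]+s[0]**2+s[1]**2)
F=np.load("pics/top0.npy",allow_pickle=True).item(); im=F["color"]
g=im.min(2)
big=cv2.resize(im[170:340,240:450],None,fx=3.5,fy=3.5,interpolation=cv2.INTER_CUBIC);cv2.imwrite("pics/topz.png",big)
def comp(th,seed):
    n,l=cv2.connectedComponents((g>th).astype(np.uint8)); return (l==l[seed[1],seed[0]]).astype(np.uint8)
for th in(110,130,150):
  m=comp(th,(346,249)); c=max(cv2.findContours(m,0,1)[0],key=cv2.contourArea); h=cv2.convexHull(c).reshape(-1,2)
  print("wheel",th,fit(cast(F,h,0.085)),cast(F,[cv2.minEnclosingCircle(c)[0]],0.085))
print([g[249,346],g[210,332],g[237,300]])
for th in(185,195,205,215):
  m=comp(th,(346,249)); c=max(cv2.findContours(m,0,1)[0],key=cv2.contourArea).reshape(-1,2)
  print("coaster",th,m.sum(),fit(cast(F,c,0.094)),fit(cast(F,cv2.convexHull(c).reshape(-1,2),0.094)))
for n,p,z in(("jar",(338,172),.05),("egg",(269,248),.062),("stilt",(370,195),.02),("d1",(405,272),0.005),("d2",(344,308),0.005),("brush",(480,222),.1)): print(n,cast(F,p,z))
E
```

```text
wheel 110 (np.float64(0.5596194002030933), np.float64(-0.03192591375405757), np.float64(0.12480435915320008)) [[ 0.55819455 -0.03208041  0.085     ]]
wheel 130 (np.float64(0.5592626936520223), np.float64(-0.03187843006596053), np.float64(0.12305426204450974)) [[ 0.55891642 -0.03224145  0.085     ]]
wheel 150 (np.float64(0.5565071085368783), np.float64(-0.03185139788010305), np.float64(0.11908645445857106)) [[ 0.55723868 -0.03191041  0.085     ]]
[np.uint8(171), np.uint8(151), np.uint8(148)]
coaster 185 307200 (np.float64(0.6189345098394713), np.float64(0.008866323592311487), np.float64(0.8914793792411284)) (np.float64(0.6625583344482457), np.float64(0.011040200901742736), np.float64(1.1056193440964135))
coaster 195 307200 (np.float64(0.6189345098394713), np.float64(0.008866323592311487), np.float64(0.8914793792411284)) (np.float64(0.6625583344482457), np.float64(0.011040200901742736), np.float64(1.1056193440964135))
coaster 205 307200 (np.float64(0.6189345098394713), np.float64(0.008866323592311487), np.float64(0.8914793792411284)) (np.float64(0.6625583344482457), np.float64(0.011040200901742736), np.float64(1.1056193440964135))
coaster 215 307200 (np.float64(0.6189345098394713), np.float64(0.008866323592311487), np.float64(0.8914793792411284)) (np.float64(0.6625583344482457), np.float64(0.011040200901742736), np.float64(1.1056193440964135))
jar [[ 0.7507624  -0.04867274  0.05      ]]
egg [[0.52633301 0.14222699 0.062     ]]
stilt [[ 0.69163351 -0.14316612  0.02      ]]
d1 [[ 0.47024276 -0.24512552  0.005     ]]
d2 [[ 0.36482788 -0.070898    0.005     ]]
brush [[ 0.60110636 -0.43590212  0.1       ]]
```

View pics/topz.png

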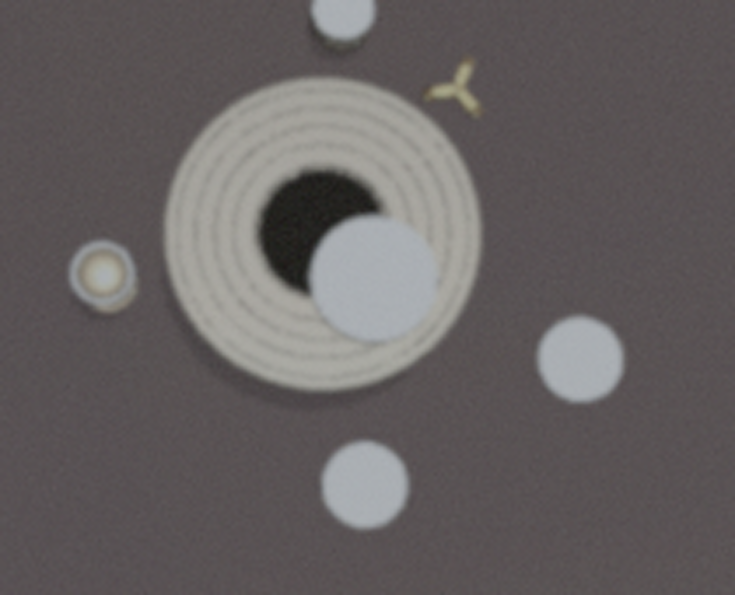

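```bash
cat >> h.py <<'E'
def fit(P):
    A=np.c_[2*P[:,:2],np.ones(len(P))]; s=np.linalg.lstsq(A,(P[:,:2]**2).sum(1),rcond=None)[0]
    return np.round([s[0],s[1],np.sqrt(s[2]+s[0]**2+s[1]**2)],4)
def blob(mask,seed):
    n,l=cv2.connectedComponents(mask.astype(np.uint8)); m=(l==l[int(seed[1]),int(seed[0])])&(l>0)
    c=max(cv2.findContours(m.astype(np.uint8),0,1)[0],key=cv2.contourArea); return cv2.convexHull(c).reshape(-1,2)
E
python3 - <<'E'
from h import *
for n,s in(("top",(346,249)),("scene",(283,238))):
    F=np.load(f"pics/{n}0.npy",allow_pickle=True).item(); im=cv2.GaussianBlur(F["color"],(3,3),0).astype(int)
    print(n,im[s[1],s[0]],im[245,315] if n=="top" else im[262,330], im[210,332] if n=="top" else im[250,340])
    if n=="top":
        for t in(-2,2,5):
            m=(im.min(2)>140)&(im[...,0]-im[...,2]>t); print(t,fit(cast(F,blob(m,s),.094)))
        dk=im.max(2)<75
        h=blob(dk,(325,235)); P=cast(F,h,.085); print("recess hull pts",np.round(P[:,:2],3).tolist())
    else:
        for t in(205,220,235):
            m=im.min(2)>t; print(t,fit(cast(F,blob(m,s),.094)))
            
        for t in(110,130,150):
            m=im.min(2)>t; print("wheel",t,fit(cast(F,blob(m,s),.085)))
E
```

```text
top [179 175 170] [124 129 130] [151 157 159]
-2 [ 0.5206 -0.0732  0.0496]
2 [ 0.5213 -0.0724  0.0485]
5 [ 0.5219 -0.0715  0.0471]
recess hull pts [[0.607, -0.04], [0.604, -0.049], [0.599, -0.06], [0.588, -0.071], [0.582, -0.074], [0.579, -0.074], [0.514, -0.019], [0.514, -0.014], [0.517, -0.008], [0.522, -0.0], [0.525, 0.003], [0.533, 0.008], [0.544, 0.014], [0.556, 0.017], [0.561, 0.017], [0.575, 0.014], [0.592, 0.004], [0.595, 0.001], [0.607, -0.021]]
scene [254 254 254] [211 217 223] [234 239 243]
205 [ 0.5655 -0.0388  0.1242]
220 [ 0.5669 -0.0388  0.1221]
235 [ 0.5178 -0.0708  0.0504]
wheel 110 [0.3478 0.1276 0.8923]
wheel 130 [ 0.5574 -0.0267  0.1342]
wheel 150 [ 0.5577 -0.0272  0.1327]
```

Call:
step_arm(rows=[[0.03,-0.04,0.01,-0.1,0.05],[0.06,-0.08,0.02,-0.2,0.05],[0.09,-0.12,0.02,-0.3,0.05],[0.11,-0.16,0.02,-0.4,0.05],[0.13,-0.2,0.02,-0.5,0.05],[0.15,-0.24,0.02,-0.6,0.05],[0.17,-0.28,0.02,-0.7,0.05],[0.18,-0.325,0.02,-0.8,0.05],[0.185,-0.37,0.02,-0.92,0.05],[0.185,-0.415,0.02,-1.04,0.05],[0.185,-0.46,0.02,-1.16,0.05],[0.185,-0.505,0.01,-1.28,0.05],[0.18,-0.55,0.0,-1.4,0.05],[0.18,-0.595,0,-1.52,0.05],[0.175,-0.64,0,-1.64,0.05],[0.17,-0.685,0,-1.76,0.05],[0.17,-0.732,0,-1.894,0.05],[0.17,-0.732,0,-1.894,0.05],[0.17,-0.732,0,-1.894,0.05],[0.17,-0.732,0,-1.894,0.05]])

```text
t: 2.1
eef_pos: [0.4676, -0.1258, 0.2264]
ee_rot: [3.141, -0.0, -2.35]
force: [-0.5, -0.3, -0.0]
width: 0.0499
gripper_force: 0.0
```

```bash
python3 - <<'E'
from h import *
F=arm.grab_frame("wrist"); cv2.imwrite("pics/w1.png",F["color"]); np.save("pics/w1.npy",F,allow_pickle=True)
s=arm.get_state();print(s["t"],s["eef_pos"],s["ee_rot"],s["force"],s["width"],s["q"])
print(F["vfov"],F["cx"],F["cy"])
E
```

```text
2.15 [ 0.46778135 -0.12542848  0.2264652 ] [ 3.14137760e+00 -2.15449785e-05 -2.34909935e+00] [-0.19088979  0.25630522  0.20960199] 0.04997702994716955 [ 1.45083147e-01  4.05351562e-02 -3.94472835e-01 -1.74810604e-04
 -1.13593523e+00 -9.23312518e-01]
65.70646984690485 319.3454379738249 239.6746724490422
```

View pics/w1.png

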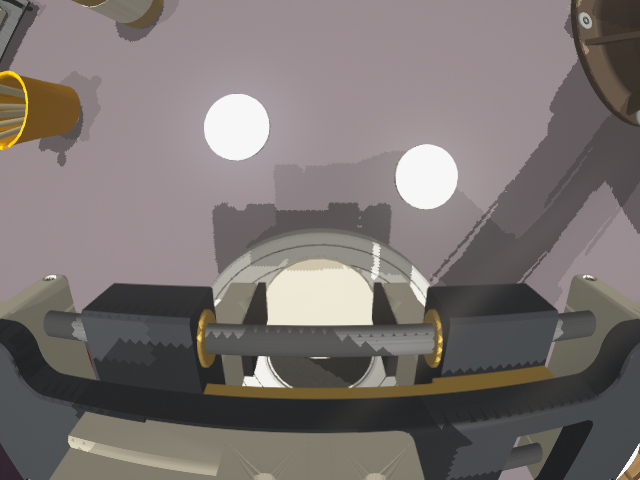

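Call:
step_arm(rows=[[0,0,-0.04,0,0.05],[0,0,-0.08,0,0.05],[0,0,-0.11,0,0.05],[0,0,-0.13,0,0.05],[0,0,-0.138,0,0.05],[0,0,-0.138,0,0.05],[0,0,-0.138,0,0.05],[0.006,0.006,-0.138,0,0.05],[0.012,0.012,-0.138,0,0.05],[0.016,0.016,-0.138,0,0.05],[0.019,0.019,-0.138,0,0.05],[0.022,0.022,-0.138,0,0.05],[0.025,0.025,-0.138,0,0.05],[0.028,0.028,-0.138,0,0.05],[0.031,0.031,-0.138,0,0.05],[0.031,0.031,-0.138,0,0.05]])

```text
t: 3.75
eef_pos: [0.4992, -0.0949, 0.0885]
ee_rot: [-3.141, 0.0, -2.351]
force: [0.0, 0.0, -0.7]
width: 0.0497
gripper_force: 0.0
```

```bash
python3 - <<'E'
from h import *
F=arm.grab_frame("scene"); G=arm.grab_frame("top")
a=cv2.resize(F["color"][190:320,200:400],None,fx=4,fy=4,interpolation=2)[:520,:800]
cv2.imwrite("pics/s2.png",a); np.save("pics/s2.npy",F,allow_pickle=True); np.save("pics/t2.npy",G,allow_pickle=True)
im=cv2.GaussianBlur(F["color"],(3,3),0).astype(int)
p=proj(F,[0.545,-0.048,.094])[0]; print(p)
for t in(235,245): print(t,fit(cast(F,blob(im.min(2)>t,p),.094)))
s=arm.get_state();print(s["t"],s["eef_pos"],s["force"],s["width"])
E
```

```text
[293.89005167 241.00375714]Traceback (most recent call last):
  File "<stdin>", line 7, in <module>
  File "h.py", line 19, in blob
    c=max(cv2.findContours(m.astype(np.uint8),0,1)[0],key=cv2.contourArea); return cv2.convexHull(c).reshape(-1,2)
ValueError: max() iterable argument is empty
```

View pics/s2.png

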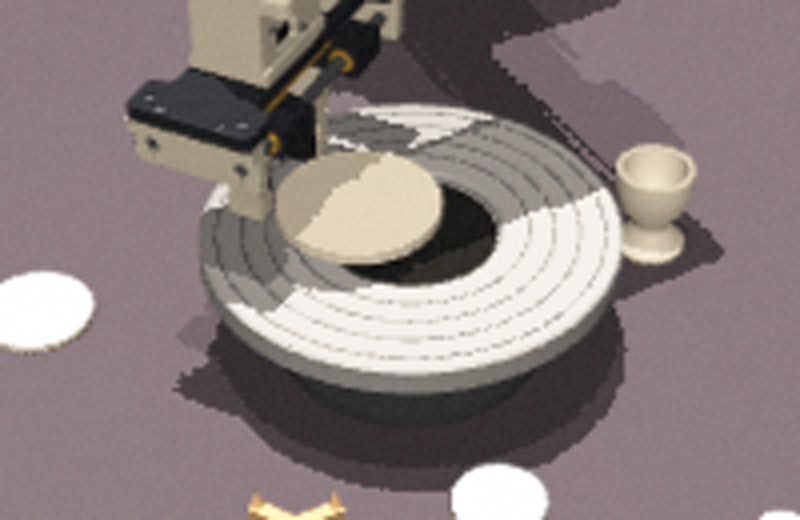

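```bash
python3 - <<'E'
from h import *
F=np.load("pics/s2.npy",allow_pickle=True).item()
e=np.array([(622,225),(410,103),(410,374),(490,112),(560,145),(600,185),(610,275),(570,325),(500,360),(330,365),(270,340),(225,295)])/4+[200,190]-.4
print("wheel eye",fit(cast(F,e,.085)))
c=np.array([(442,200),(276,205),(360,153),(300,172),(420,170),(295,235),(350,254),(425,230),(400,246)])/4+[200,190]-.4
print("coaster eye",fit(cast(F,c,.094)))
G=np.load("pics/t2.npy",allow_pickle=True).item(); im=cv2.GaussianBlur(G["color"],(3,3),0)
cv2.imwrite("pics/t2.png",cv2.resize(im[180:300,270:400],None,fx=4,fy=4))
E
```

```text
wheel eye [ 0.5595 -0.0327  0.1248]
coaster eye [ 0.5383 -0.057   0.0479]
```

Call:
step_arm(rows=[[0.003,0.003,0,0,0.05],[0.006,0.006,0,0,0.05],[0.009,0.009,0,0,0.05],[0.012,0.012,0,0,0.05],[0.014,0.015,0,0,0.05],[0.016,0.017,0,0,0.05],[0.018,0.019,0,0,0.05],[0.019,0.0205,0,0,0.05],[0.02,0.022,0,0,0.05],[0.021,0.023,0,0,0.05],[0.0215,0.024,0,0,0.05],[0.0215,0.024,0,0,0.05]])

```text
t: 5.05
eef_pos: [0.5204, -0.0711, 0.0886]
ee_rot: [-3.142, 0.0, -2.351]
force: [0.1, -0.8, 1.1]
width: 0.0502
gripper_force: 0.0
```

```bash
python3 - <<'E'
from h import *
F=arm.grab_frame("scene")
a=cv2.resize(F["color"][190:320,200:400],None,fx=4,fy=4,interpolation=2)[:520,:800]
cv2.imwrite("pics/s3.png",a); np.save("pics/s3.npy",F,allow_pickle=True)
s=arm.get_state();print(s["t"],s["eef_pos"],s["force"],s["width"])
E
```

```text
5.1 [ 0.52029548 -0.07118038  0.08859073] [-0.54566881 -0.21849559  0.59178121] 0.049878491654045676
```

View pics/s3.png

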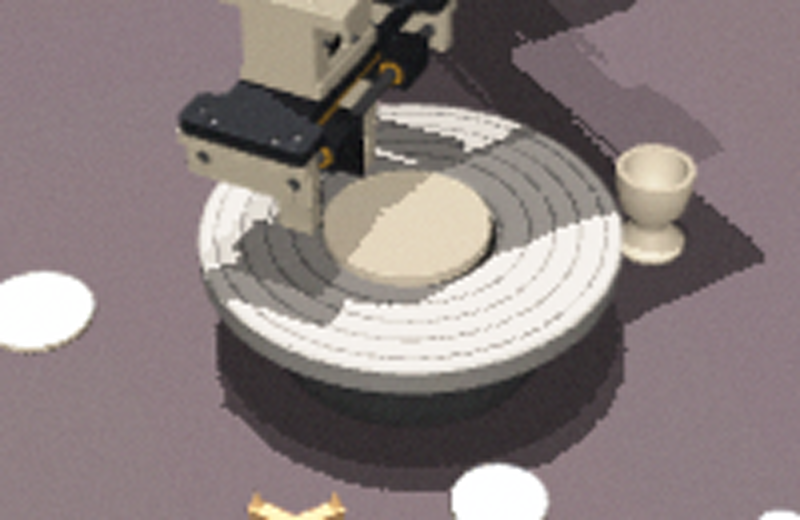

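Call:
step_arm(rows=[[0.001,0.0005,0,0,0.05],[0.002,0.0015,0,0,0.05],[0.003,0.0025,0,0,0.05],[0.0035,0.003,0,0,0.05],[0.0035,0.003,0,0,0.05],[0.0035,0.003,0,0,0.05]])

```text
t: 5.7
eef_pos: [0.5237, -0.0682, 0.0885]
ee_rot: [3.142, 0.0, -2.351]
force: [-0.8, 0.2, -0.4]
width: 0.0497
gripper_force: 0.0
```

```bash
python3 - <<'E'
from h import *
F=arm.grab_frame("scene")
a=cv2.resize(F["color"][220:275,260:340],None,fx=8,fy=8,interpolation=2)
cv2.imwrite("pics/s4.png",a); np.save("pics/s4.npy",F,allow_pickle=True)
s=arm.get_state();print(s["t"],s["eef_pos"],s["force"],s["width"])
E
```

```text
5.75 [ 0.52369506 -0.06822474  0.08853594] [-0.49640019  0.17087821  0.99347051] 0.05005431419327729
```

View pics/s4.png

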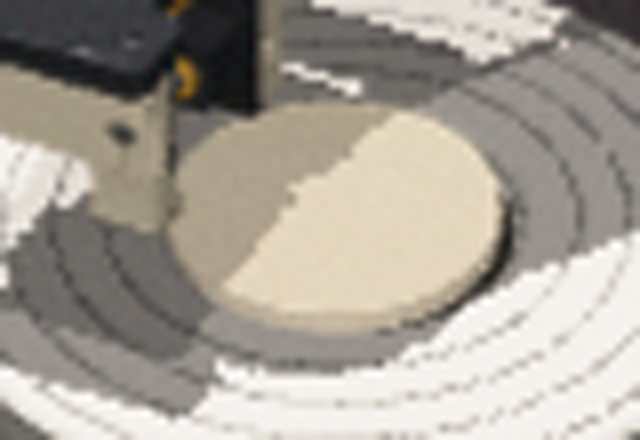

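View first.

Call:
step_arm(rows=[[-0.005,-0.005,0,0,0.05],[-0.01,-0.01,0.001,0,0.05],[-0.01,-0.01,0.02,0,0.05],[-0.01,-0.01,0.05,0,0.05],[-0.01,-0.01,0.09,0,0.05],[0.01,0.01,0.11,0,0.03],[0.04,0.04,0.11,0,0.01],[0.07,0.07,0.11,0,0],[0.099,0.098,0.11,0,0],[0.099,0.098,0.11,0,0],[0.099,0.098,0.11,0,0],[0.099,0.098,0.11,0,0]])

```text
t: 6.95
eef_pos: [0.6219, 0.029, 0.1984]
ee_rot: [3.141, -0.001, -2.351]
force: [0.0, -0.0, 0.2]
width: 0.0018
gripper_force: 0.0
```

```bash
python3 - <<'E'
from h import *
F=arm.grab_frame("wrist"); cv2.imwrite("pics/w5.png",F["color"]); np.save("pics/w5.npy",F,allow_pickle=True)
for n in("scene","top"): np.save(f"pics/{n}5.npy",arm.grab_frame(n),allow_pickle=True)
s=arm.get_state();print(s["t"],s["eef_pos"],s["force"],s["width"],s["q"])
E
```

```text
7.1 [0.62216525 0.02892287 0.19903213] [-0.75067044  0.46736204 -0.36487878] 0.00041869600898805567 [ 3.59507237e-01  2.91933514e-01 -1.49052012e-01  3.50707250e-05
 -1.12935648e+00 -1.14027602e+00]
```

View pics/w5.png

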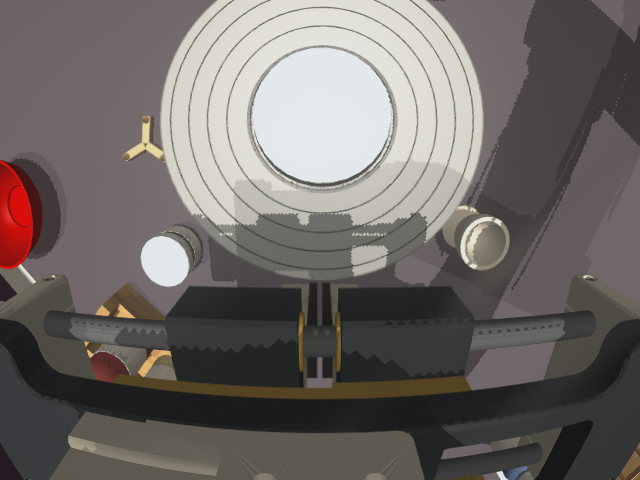

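```bash
python3 - <<'E'
from h import *
F=np.load("pics/w5.npy",allow_pickle=True).item(); im=F["color"].astype(int)
m=(im[...,0]-im[...,2]>2)&(im.min(2)>170); h=blob(m,(320,110))
for z in(.088,.094):
    P=cast(F,h,z,True); f=fit(P); r=np.linalg.norm(P[:,:2]-f[:2],axis=1); print(z,f,"resid",r.std())
w=im.min(2)>130; w[200:]=0; n,l=cv2.connectedComponents(w.astype(np.uint8)); ww=(l==l[60,200]).astype(np.uint8)
h=cv2.convexHull(np.argwhere(ww)[:,::-1].astype(np.int32)).reshape(-1,2); h=h[(h[:,1]>3)&(h[:,1]<190)]
print("wheel",fit(cast(F,h,.085,True)))
E
```

```text
0.088 [ 0.557  -0.0338  0.0492] resid 0.00019946277575578667
0.094 [ 0.5573 -0.0336  0.0481] resid 0.00019511990879628017
wheel [ 0.575  -0.0252  0.1328]
```

Call:
step_arm(rows=[[0,0,-0.04,0,0],[0,0,-0.08,0,0],[0,0,-0.1,0,0],[0,0,-0.11,0,0],[0,0,-0.112,0,0],[0,0,-0.113,0,0],[0,0,-0.1135,0,0],[0,0,-0.114,0,0],[0,0,-0.114,0,0],[0,0,-0.114,0,0]])

```text
t: 8.1
eef_pos: [0.6232, 0.0299, 0.0854]
ee_rot: [-3.141, 0.001, -2.351]
force: [-0.1, -1.1, 3.8]
width: 0.0004
gripper_force: 1.6
```

Call:
step_arm(rows=[[0,0,-0.0005,0,0],[0,0,-0.0005,0,0],[0,0,-0.0005,0,0]])

```text
t: 8.4
eef_pos: [0.6234, 0.0296, 0.0853]
ee_rot: [-3.14, 0.001, -2.35]
force: [-2.1, -0.6, 7.5]
width: 0.0007
gripper_force: 3.5
```

Pressing at about 7 N; now the arc.

Call:
step_arm(rows=[[-0.0034,0.0033,0,0.052,0],[-0.0094,0.0084,0,0.14,0],[-0.0158,0.013,0,0.227,0],[-0.0227,0.017,0,0.314,0],[-0.0298,0.0204,0,0.401,0],[-0.0372,0.0231,0,0.489,0],[-0.0448,0.0252,0,0.576,0],[-0.0526,0.0266,0,0.663,0],[-0.0604,0.0274,0,0.75,0],[-0.0683,0.0274,0,0.838,0]])

```text
t: 9.4
eef_pos: [0.5553, 0.0572, 0.0853]
ee_rot: [-3.139, -0.0, -1.508]
force: [0.4, -2.7, 7.3]
width: 0.0004
gripper_force: 3.3
```

Call:
step_arm(rows=[[-0.0079,-0.0006,0,0.087,0],[-0.0157,-0.0019,0,0.174,0],[-0.0233,-0.0039,0,0.262,0],[-0.0307,-0.0065,0,0.349,0],[-0.0379,-0.0098,0,0.436,0],[-0.0448,-0.0137,0,0.523,0],[-0.0513,-0.0182,0,0.611,0],[-0.0562,-0.0222,0,0.68,0],[-0.058,-0.0239,0,0.705,0],[-0.058,-0.0239,0,0.705,0],[-0.058,-0.0239,0,0.705,0]])

```text
t: 10.5
eef_pos: [0.4977, 0.0334, 0.0853]
ee_rot: [-3.139, -0.002, -0.807]
force: [-0.4, -1.7, 7.5]
width: 0.0001
gripper_force: 3.3
```

Call:
step_arm(rows=[[0,0,0.003,0,0],[0,0,0.02,0,0],[0,0,0.06,0,0],[0,0,0.11,0,0],[-0.01,0.04,0.13,0,0],[-0.02,0.08,0.13,0,0],[-0.02,0.12,0.13,0,0],[-0.02,0.15,0.13,0,0],[-0.02,0.15,0.13,0,0],[-0.02,0.15,0.13,0,0],[-0.02,0.15,0.13,0,0],[-0.02,0.15,0.13,0,0],[-0.02,0.15,0.13,0,0],[-0.02,0.15,0.13,0,0],[-0.02,0.15,0.13,0,0]])

```text
t: 12.0
eef_pos: [0.4765, 0.1829, 0.2141]
ee_rot: [-3.142, 0.0, -0.808]
force: [-0.6, 0.2, -1.1]
width: 0.0005
gripper_force: 0.0
```

```bash
python3 - <<'E'
from h import *
F=arm.grab_frame("scene"); G=arm.grab_frame("top")
im=cv2.GaussianBlur(G["color"],(3,3),0).astype(int)
m=(im.min(2)>140)&(im[...,0]-im[...,2]>2)
p=proj(G,[.558,-.033,.088])[0]; print(fit(cast(G,blob(m,p),.088)))
cv2.imwrite("pics/e.png",np.vstack([cv2.resize(F["color"][190:320,200:400],None,fx=2.9,fy=2.9)[:300,:580],cv2.resize(G["color"][150:320,240:450],(580,300))]))
s=arm.get_state();print(s["t"],s["eef_pos"],s["force"])
E
```

```text
[ 0.5618 -0.0334  0.0489]
12.1 [0.47647351 0.18308942 0.21408958] [ 0.85179262  0.04697416 -0.15802541]
```

View pics/e.png

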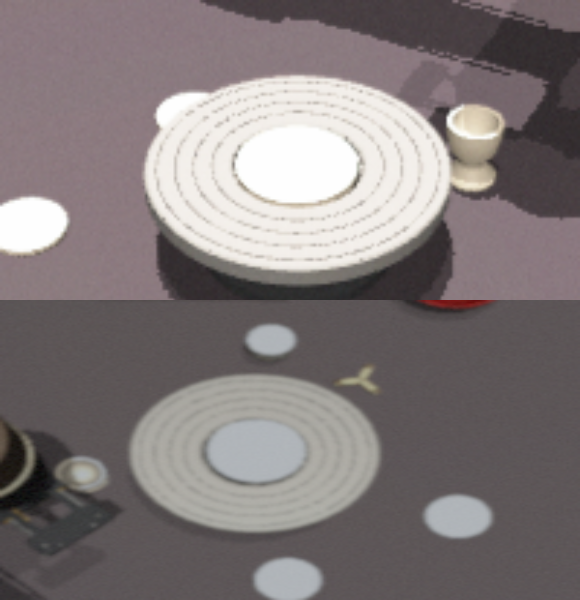

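```bash
python3 - <<'E'
from h import *
A=np.load("pics/scene5.npy",allow_pickle=True).item(); F=arm.grab_frame("scene")
for n,X in(("before",A),("after",F)):
    im=X["color"].astype(int); p=proj(X,[.558,-.033,.088])[0].astype(int)
    for t in(245,250): print(n,t,fit(cast(X,blob(im[...,0]>t,p),.088)) if im[p[1],p[0],0]>t else im[p[1],p[0]])
T=np.load("pics/top5.npy",allow_pickle=True).item(); im=cv2.GaussianBlur(T["color"],(3,3),0).astype(int)
m=(im.min(2)>140)&(im[...,0]-im[...,2]>2)
p=proj(T,[.545,-.045,.088])[0]; print(fit(cast(T,blob(m,p),.088)))
E
```

```text
before 245 [ 0.5569 -0.0341  0.049 ]
before 250 [ 0.557  -0.0342  0.0483]
after 245 [ 0.561  -0.0338  0.0488]
after 250 [ 0.5612 -0.0336  0.0483]
[ 0.558  -0.0338  0.0492]
```

```bash
python3 -c "
from station import arm
print(arm.job_done())"
```

```text
the job is handed in; nothing more can be done
None
```

The coaster is seated in the recess, about 3 mm off the axis by the camera fits. I turned the wheel about a quarter turn anticlockwise with it still in place, and handed the job in with the arm clear of everything; no verdict was returned.

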